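# Snug the loose spice caps and put the jars away

## Robot

A 6-joint arm with a two-finger parallel gripper is mounted at the origin on a cart in front of the work surface, level with it; the furniture and walls round the work are solid. World frame = base frame: x ahead of the robot, y to its left, z up, the work surface at z = 0. Lengths are in mm, angles in rad, forces in N, time in s.
With the tool pointing down it reaches from about 325 to 775 mm from the base axis. Payload 5.5 kg.
Tool frame: the origin (TCP) lies between the finger pads; the fingertips stand 11 mm ahead of it and the grasp point (between the pads) lies 8 mm behind it; z points along the fingers, y is the line along which they close (so a half turn about z gives the same grasp; the last joint's range is limited). The gripper opens to 88 mm and grips with 3 to 60 N. Pads are 20 mm wide; open, the fingers measure 115 mm over their backs; the gripper's body (75 mm by 178 mm) begins 61 mm behind the grasp point.
Start: joints at [-1.174, 0.091, 1.231, -0, 1.82, -0.057], TCP at [263.032, -539.287, 198.731] pointing down, gripper open.
Joint ranges: [-2.87, 2.87], [-0.86, 2.18], [0.17, 2.46], [-1.51, 4.65], [0.06, 2.69], [-2.65, 2.65]. Speed limits (rad/s): [2.57, 2.57, 3.01, 3.14, 3.14, 3.14].

## Interface

Orientations are given as a unit quaternion [w, x, y, z].
In Python, from station import robot, get_image, hand_in gives the robot as it stands. Calls block until the motion is done:
- robot.movep(position, orientation): joint-space move of the TCP to a pose.
- robot.move_linear(position, orientation=None, vel=150, until_force=None): straight line of the TCP; orientation=None keeps the orientation; vel is the mean speed in mm/s. With until_force (N) it stops when the force on the tool has changed by that much, and returns True; else False.
- robot.move_joints(angles): joint-space move.
- robot.set_gripper(opening, squeeze=None): finger opening in mm; squeeze is the grip in N (None keeps the last); returns when the fingers have stopped.
- robot.dwell(seconds).
- robot.solve_ik(position, orientation): joint angles nearest the present ones, or None.
- robot.get_state(): the state.
- get_image(name): name is "scene" or "side" or "wrist"; returns a dict with "image" (400x640x3 uint8, red, green, blue), "depth" (400x640 float32, mm along the optical axis (not along the pixel's ray), 0 where there is no reading), "camera_matrix" (3x3 intrinsics, pixels), "k1" (the pictures are not rectified: a ray, as slopes to the right and down, at radius r is drawn at 1 + k1 r^2 times it, then the intrinsics apply), "rvec" (rotation vector, rad) and "tvec" (3), from world to camera coordinates, as OpenCV has them. Camera axes: x right, y down, z forward; pixel columns grow to the right and rows downward; lengths in mm; the calibration is good to about 2 mm. A picture is of the moment at which its call begins.
A pose or a line that the arm cannot do raises robot.Unreachable and nothing moves.
- hand_in(): hands the job in; it is judged then, once.
The state is a dict: "time_s": time; "joint_positions": joint angles; "qd": joint speeds; "tau": joint torques, N m; "tcp_pos": TCP position; "tool_rot": TCP orientation; "contact_force": force on the tool from outside, world axes, zero at the start; "moment": the same for the moment, N m; "finger_gap": finger opening in mm; "finger_force": force on a finger pad.
Only numpy, scipy, OpenCV 4.12 (cv2) and the standard library are available. Lean on these libraries where they do the work, as an engineer would, in place of code of your own. Each camera call takes 0.05 s, during which the arm holds its last target. There are 200 camera calls.

## Task

The screw caps of the two spice jars standing in the wooden block were only dropped on, each loose by a different amount that cannot be seen. Feel each cap by turning it clockwise (seen from above) until it goes stiff, nip it up about a twentieth of a turn more (less than a tenth, or you crush the liner), and only then take that jar out and stand it upright inside the dark steel tray. Leave the drinking glass undisturbed.

Things in the scene. Friction and masses are not known exactly. Their poses are not given: they have to be found in the camera images.
- block: Wooden filling block fixed to the worktop, 94 x 212 x 36 mm, long along its y axis, origin at the centre of its underside, z up. Two square pockets (48.5 mm wide, 26 mm deep, centres at y = +60 and -60 mm in its frame) hold the jars and keep them from turning (about 0.1 rad of play).
- tray: Low dark steel spice tray fixed to the worktop, 230 mm along its x axis, 140 mm along y, 18 mm high, 4 mm walls and floor, open at the top; origin at the centre of its underside, z up. Jars stand on its floor, 4 mm above the worktop.
- red_jar_centre (a point): Point half-way up the spice jar with the red cap: a square jar 47 mm wide, 99 mm tall with its cap, about 0.2 kg; it may be lifted and carried by the cap. Its foot is 49.5 mm below this point, the square shoulder under the cap 25 mm above it. z points up, x and y are square to the jar's sides.
- red_jar_cap_mid (a point): Centre of the round ribbed red screw cap, 48 mm across, 24.5 mm high (12 mm above and below this point); axes fixed to the jar. It tightens clockwise seen from above and does not visibly sink. It turns lightly (0.03 N m) for an unknown angle, 0.1 to 2 rad, until the liner meets the rim; from there it is stiff (0.2 to 0.3 N m). Nothing visible shows its angle.
- red_jar_liner (a joint): How far the soft liner in the red cap is squeezed, in m: 0 until the liner meets the rim however loose the cap is, then 4 mm per rad of stiff turning (it stays squeezed). Snug is 0.0006 to 0.0026 (0.15 to 0.65 rad of stiff turning, best about 0.35 rad); beyond that the liner is crushed.
- green_jar_centre (a point): Point half-way up the spice jar with the green cap: a square jar 47 mm wide, 99 mm tall with its cap, about 0.2 kg; it may be lifted and carried by the cap. Its foot is 49.5 mm below this point, the square shoulder under the cap 25 mm above it. z points up, x and y are square to the jar's sides.
- green_jar_cap_mid (a point): Centre of the round ribbed green screw cap, 48 mm across, 24.5 mm high (12 mm above and below this point); axes fixed to the jar. It tightens clockwise seen from above and does not visibly sink. It turns lightly (0.03 N m) for an unknown angle, 0.1 to 2 rad, until the liner meets the rim; from there it is stiff (0.2 to 0.3 N m). Nothing visible shows its angle.
- green_jar_liner (a joint): How far the soft liner in the green cap is squeezed, in m: 0 until the liner meets the rim however loose the cap is, then 4 mm per rad of stiff turning (it stays squeezed). Snug is 0.0006 to 0.0026 (0.15 to 0.65 rad of stiff turning, best about 0.35 rad); beyond that the liner is crushed.
- glass_c (a point): Loose bystander: centre (half-way up) of an empty drinking glass, 81 mm across, 91 mm tall; behind the block.
- red_jar: The same red-capped jar, at the centre of its foot (axes as at its centre point).
- green_jar: The same green-capped jar, at the centre of its foot (axes as at its centre point).
Mind the look-alikes: they are no part of the job. Leave any turquoise look-alike of the green_jar alone.

How it is judged (in metres and radians):
At the end, for the whole second after the job is handed in: Both jars stand upright (within 0.1 rad) and at rest on the floor of the tray, wholly inside its walls, and both caps are snug: liner squeezed by 0.0006 to 0.0026 m (0.15 to 0.65 rad of stiff turning) (x of red_jar_centre in the frame of tray between -0.1 and 0.1 m and y of red_jar_centre in the frame of tray between -0.056 and 0.056 m and height (world z) of each of red_jar_centre, green_jar_centre below 0.062 m and angle between each of red_jar_centre, green_jar_centre's own z axis and vertical below 0.1 rad and value of joint red_jar_liner between 0.0006 and 0.0026 m and linear speed of each of red_jar, green_jar below 0.02 m/s and x of green_jar_centre in the frame of tray between -0.1 and 0.1 m and y of green_jar_centre in the frame of tray between -0.056 and 0.056 m and value of joint green_jar_liner between 0.0006 and 0.0026 m); the robot touches nothing.
It fails at once if the red-capped jar is lifted out before its cap is tight (height (world z) of red_jar_centre above 0.078 m and value of joint red_jar_liner below 0.0006 m).
It fails at once if the red cap is forced so far that its liner is crushed (more than 0.65 rad of stiff turning) (value of joint red_jar_liner above 0.0026 m).
It fails at once if the green-capped jar is lifted out before its cap is tight (height (world z) of green_jar_centre above 0.078 m and value of joint green_jar_liner below 0.0006 m).
It fails at once if the green cap is forced so far that its liner is crushed (more than 0.65 rad of stiff turning) (value of joint green_jar_liner above 0.0026 m).
It fails at once if the glass is pushed more than 30 mm or knocked over (distance of glass_c from where it was at the start of the episode above 0.03 m or angle between glass_c's own z axis and vertical above 0.5 rad).
It also fails if it takes over 69 s, if anything falls off the work surface, if the arm or the gripper's body presses on something with over 40 N, if the wrist force passes 120 N, or if a joint passes its speed limit or range.

## Working session

There is one attempt and no reset: what is moved stays moved. The work goes in short steps, each a Python script; the robot and the scene stay as the last script left them, time stands still between calls to the robot, and variables do not carry over. Pictures are saved under pics/ and viewed, at most 10 in all, crops included, and the job is handed in when it is done.

```bash
mkdir -p pics; ls
cat > h.py <<'E'
import numpy as np,cv2
from station import robot,get_image,hand_in
def save(n,f,crop=None,scale=1):
    d=get_image(n); im=d["image"][:,:,::-1]
    if crop: x0,y0,x1,y1=crop; im=im[y0:y1,x0:x1]
    im=cv2.resize(im,None,fx=scale,fy=scale,interpolation=cv2.INTER_CUBIC) if scale!=1 else im
    cv2.imwrite("pics/"+f,im); return d
def cloud(d):
    K=np.array(d["camera_matrix"]);R=cv2.Rodrigues(np.array(d["rvec"],float))[0];t=np.array(d["tvec"],float).ravel()
    v,u=np.mgrid[0:400,0:640].astype(np.float64)
    p=cv2.undistortPoints(np.stack([u.ravel(),v.ravel()],1).reshape(-1,1,2),K,np.array([d["k1"],0,0,0,0.])).reshape(-1,2)
    z=d["depth"].ravel().astype(float)
    P=np.c_[p[:,0]*z,p[:,1]*z,z]
    W=(P-t)@R
    W[z==0]=np.nan
    return W.reshape(400,640,3)
E
python3 - <<'E'
from h import *
a=save("scene","a.png");b=save("side","b.png")
np.savez("s.npz",W=cloud(a),V=cloud(b),ia=a["image"],ib=b["image"])
for d in(a,b):
    R=cv2.Rodrigues(np.array(d["rvec"],float))[0];print(-R.T@np.array(d["tvec"]).ravel(),d["k1"],d["camera_matrix"])
E
```

```text
pics
[189.09717372 649.14791544 496.22433209] -0.0059275922569003185 [[404.29761691   0.         320.27910069]
 [  0.         404.29761691 202.96263501]
 [  0.           0.           1.        ]]
[129.02441274 716.82783175 452.4445219 ] -0.03639800994367674 [[428.01070317   0.         320.80141311]
 [  0.         428.01070317 203.05311168]
 [  0.           0.           1.        ]]
```

```bash
python3 -c "
import cv2,numpy as np
cv2.imwrite('pics/ab.png',cv2.resize(np.vstack([cv2.imread('pics/a.png'),cv2.imread('pics/b.png')]),(480,600),interpolation=cv2.INTER_AREA))"
```

```text
(no output)
```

View pics/a.png

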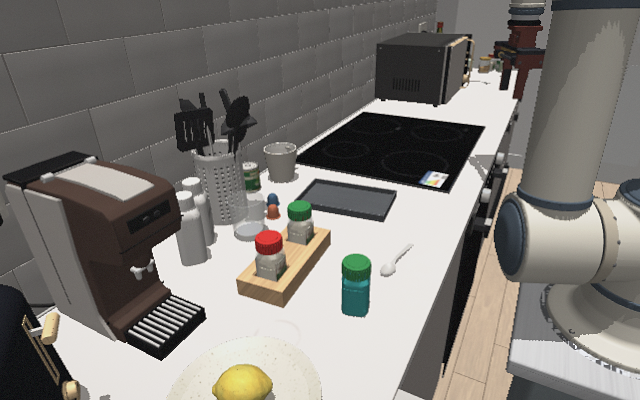

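View pics/b.png

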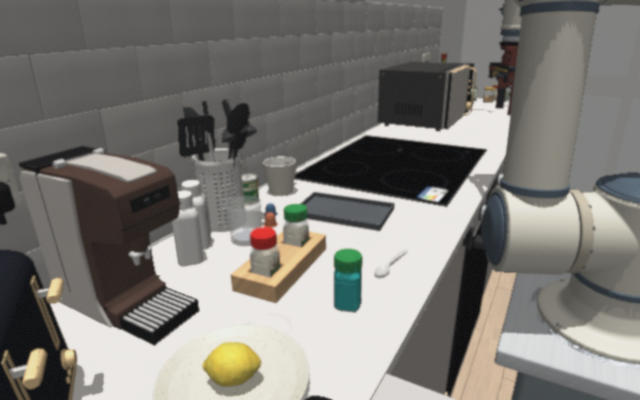

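The scene view shows the red-capped jar in the block at pixel (269,243) and the green-capped jar in the block at (300,211). The tray is at (348,198) and the glass is at (250,215), behind the block. Things that could be taken for the green jar are the turquoise jar with a green cap at (356,268), which stands free, and a small green tin at (250,177). I choose the two jars in the wooden block.

```bash
cat > m.py <<'E'
from h import *
from scipy.spatial import cKDTree
def caps(W,im):
    hsv=cv2.cvtColor(im,cv2.COLOR_RGB2HSV); H,S,V=[hsv[...,i].astype(int) for i in range(3)]
    out={}
    for n,m in(("red",((H<8)|(H>172))&(S>150)),("green",(H>50)&(H<85)&(S>110))):
        nl,l,st,c=cv2.connectedComponentsWithStats(m.astype(np.uint8))
        for i in range(1,nl):
            if st[i,4]<120: continue
            P=W[l==i]; P=P[np.isfinite(P[:,0])]
            zt=np.percentile(P[:,2],97); T=P[P[:,2]>zt-4]
            print(n,c[i].round(),st[i,4],"top z",zt.round(1),"top disc ctr",cv2.minEnclosingCircle(T[:,:2].astype(np.float32)),T.mean(0).round(1))
if __name__=="__main__":
    s=np.load("s.npz")
    for W,im in((s["W"],s["ia"]),(s["V"],s["ib"])):
        caps(W,im)
        hsv=cv2.cvtColor(im,cv2.COLOR_RGB2HSV).astype(int);r,g,b=[im[...,i].astype(int) for i in range(3)]
        x,y,z=W[...,0],W[...,1],W[...,2]
        m=(hsv[...,0]>8)&(hsv[...,0]<22)&(hsv[...,1]>60)&(z>28)&(z<44)&(x>250)
        nl,l,st,c=cv2.connectedComponentsWithStats(m.astype(np.uint8));i=1+st[1:,4].argmax()
        k=(l==i)&(abs(z-36)<5);print("block",c[i],k.sum(),np.median(z[k]),cv2.minAreaRect(W[k][:,:2].astype(np.float32)))
        m=(im.max(2)<110)&(z>-5)&(z<25)
        m[:170]=0;m[235:]=0;m[:,:285]=0;m[:,400:]=0
        nl,l,st,c=cv2.connectedComponentsWithStats(m.astype(np.uint8));i=1+st[1:,4].argmax();k=l==i
        for zz in((0,9),(13,23),(-5,25)):
            q=k&(z>zz[0])&(z<zz[1]); print("tray",c[i],zz,q.sum(),cv2.minAreaRect(W[q][:,:2].astype(np.float32)))
E
python3 m.py
python3 - <<'E'
from h import *
d=save("scene","c.png",(225,150,405,310),4)
E
```

```text
red [268. 242.] 554 top z 112.7 top disc ctr ((553.57763671875, 178.5894012451172), 22.547119140625) [551.9 180.8 111.3]
green [299. 210.] 377 top z 112.9 top disc ctr ((561.73193359375, 58.3914680480957), 23.143783569335938) [560.5  61.1 111.4]
green [356. 267.] 661 top z 102.8 top disc ctr ((393.50128173828125, 164.8693084716797), 22.269590377807617) [392.7 166.2 101.5]
block [285.5093293  263.62632375] 1859 37.948553000893554 ((557.9981079101562, 119.02404022216797), (94.87303161621094, 212.7654266357422), 3.966520071029663)
tray [348.87434555 199.07030666] (0, 9) 1920 ((569.939453125, -180.2997589111328), (228.43716430664062, 145.60702514648438), 6.24229621887207)
tray [348.87434555 199.07030666] (13, 23) 513 ((569.7322387695312, -180.3679962158203), (228.59364318847656, 144.44674682617188), 6.097579479217529)
tray [348.87434555 199.07030666] (-5, 25) 2674 ((569.8148803710938, -180.13922119140625), (228.80409240722656, 145.4844207763672), 6.10222053527832)
red [263. 237.] 453 top z 108.9 top disc ctr ((555.391357421875, 180.0492706298828), 22.955411911010742) [553.5 182.2 107.7]

[... 153 characters left out ...]
p z 99.1 top disc ctr ((393.7000427246094, 166.85614013671875), 21.68004035949707) [393.5 168.2  97.8]
block [280.15375517 262.1638084 ] 1548 34.78930869746833 ((560.18017578125, 119.10181427001953), (94.45388793945312, 214.0789337158203), 4.393640518188477)
tray [347.5898244  210.39576767] (0, 9) 1735 ((572.3111572265625, -177.34423828125), (230.0711669921875, 145.33975219726562), 5.8901286125183105)
tray [347.5898244  210.39576767] (13, 23) 204 ((571.1099853515625, -176.54693603515625), (227.653076171875, 141.8963165283203), 7.1975250244140625)
tray [347.5898244  210.39576767] (-5, 25) 2221 ((572.3111572265625, -177.34423828125), (230.0711669921875, 145.33975219726562), 5.8901286125183105)
```

View pics/c.png

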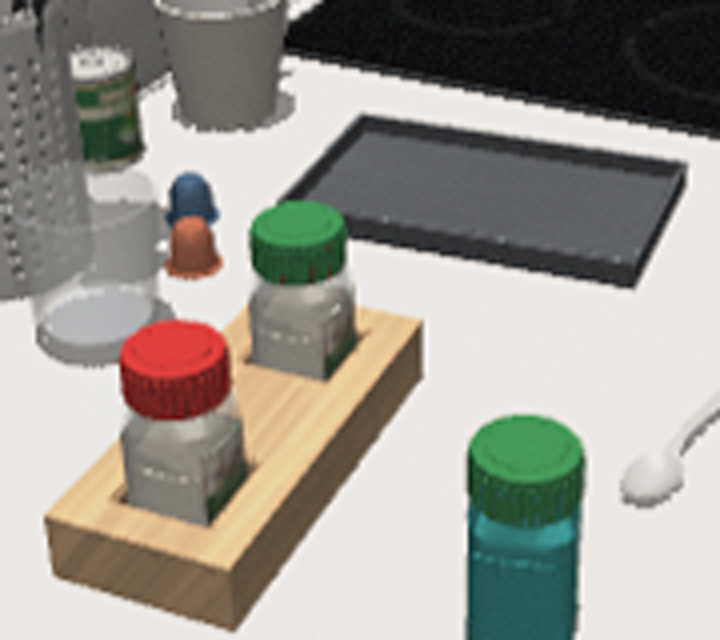

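The crop confirms the choice: the red and green jars sit in the block, the turquoise jar stands apart, and the glass is left of and behind the block. The heights check out, with cap tops at about 109–113 mm against an expected 109 mm. The block and tray sizes also match. Next I check for tall obstacles and reach, then look from above with the wrist camera.

```bash
cat >> h.py <<'E'
def q(yaw): return [0,float(np.cos(yaw/2)),float(np.sin(yaw/2)),0]
E
python3 - <<'E'
from h import *
s=np.load("s.npz");W=s["W"].reshape(-1,3)
m=(W[:,2]>135)&(W[:,2]<500)&(W[:,0]>350)&(abs(W[:,1])<320);m&=(W[:,0]<900)
P=W[m];
for c in np.unique((P[:,:2]//40).astype(int),axis=0):
    k=((P[:,:2]//40).astype(int)==c).all(1)
    if k.sum()>3: print(c*40,k.sum(),P[k][:,2].max().round(),end="; ")
print()
st=robot.get_state();print({k:st[k] for k in("time_s","tool_rot","moment","contact_force","finger_gap")})
for p in((554,179),(562,60),(523,-184),(615,-174)):
    for y in np.arange(-3,3.2,.75):
        j=robot.solve_ik([*p,98.5],q(y)); print(p,round(y,2),None if j is None else np.round(j,2))
E
```

```text
[600 280] 713 259.0; [640 280] 160 263.0; [680 -40] 29 291.0; [680   0] 276 301.0; [680 280] 147 264.0; [720 -80] 33 240.0; [720 -40] 265 255.0; [720   0] 504 289.0; [720  40] 31 284.0; [720  80] 7 150.0; [720 120] 34 150.0; [720 160] 221 152.0; [720 280] 104 263.0; [760 -80] 18 216.0; [760 -40] 185 294.0; [760   0] 228 272.0; [760  40] 315 176.0; [760  80] 41 153.0; [760 120] 157 152.0; [760 160] 4 151.0; [760 280] 124 272.0; [800 -80] 123 292.0; [800 -40] 191 295.0; [800   0] 558 298.0; [800  40] 961 273.0; [800  80] 77 271.0; [800 280] 139 265.0; [ 840 -320] 1060 460.0; [ 840 -280] 1158 462.0; [ 840 -240] 1201 463.0; [ 840 -200] 1041 465.0; [ 840 -160] 1120 467.0; [ 840 -120] 1371 469.0; [840 -80] 1531 470.0; [840 -40] 1582 472.0; [840   0] 1868 474.0; [840  40] 2491 475.0; [840  80] 3023 477.0; [840 120] 3257 479.0; [840 160] 3467 481.0; [840 200] 3729 483.0; [840 240] 3930 484.0; [840 280] 4298 486.0; 
{'time_s': 0.15, 'tool_rot': array([-7.47705018e-04,  9.74363300e-01,  2.24979075e-01, -1.27286669e-04]), 'moment': array([ 0.03670184, -0.00139532, -0.00944998]), 'contact_force'
[... 1133 characters left out ...]

(523, -184) 0.0 [-0.4  -0.03  1.53 -0.    1.64  1.17]
(523, -184) 0.75 [-0.4  -0.03  1.53 -0.    1.64  0.42]
(523, -184) 1.5 [-0.4  -0.03  1.53 -0.    1.64 -0.33]
(523, -184) 2.25 [-0.4  -0.03  1.53 -0.    1.64 -1.08]
(523, -184) 3.0 [-0.4  -0.03  1.53 -0.    1.64 -1.83]
(615, -174) -3.0 [-0.33  0.2   1.29 -0.    1.65 -2.04]
(615, -174) -2.25 None
(615, -174) -1.5 None
(615, -174) -0.75 [-0.33  0.2   1.29 -0.    1.65  1.99]
(615, -174) 0.0 [-0.33  0.2   1.29 -0.    1.65  1.24]
(615, -174) 0.75 [-0.33  0.2   1.29 -0.    1.65  0.49]
(615, -174) 1.5 [-0.33  0.2   1.29 -0.    1.65 -0.26]
(615, -174) 2.25 [-0.33  0.2   1.29 -0.    1.65 -1.01]
(615, -174) 3.0 [-0.33  0.2   1.29 -0.    1.65 -1.76]
```

Run:
```python
from h import *
s=np.load("s.npz");W=s["W"].reshape(-1,3)
P=W[(W[:,2]>120)&(W[:,2]<300)&(W[:,0]>480)&(W[:,0]<720)&(W[:,1]>200)&(W[:,1]<340)]
D=np.hypot(P[:,0]-554,P[:,1]-179);i=D.argsort()[:60:12];print(P[i].round(),D[i].round())
robot.movep([540,119,270],q(1.5))
d=save("wrist","w.png");W=cloud(d)
from m import caps; caps(W,d["image"]); print(robot.get_state()["time_s"])
np.savez("w.npz",W=W,im=d["image"])
```

```text
[[614. 296. 203.]
 [616. 299. 208.]
 [615. 300. 221.]
 [616. 300. 226.]
 [622. 297. 248.]] [131. 134. 135. 136. 136.]
red [323. 123.] 1558 top z 111.6 top disc ctr ((554.9425659179688, 179.0091552734375), 22.712766647338867) [555.1 179.4 110. ]
red [188. 281.] 1202 top z 361.4 top disc ctr ((491.1414489746094, 138.41693115234375), 8.785592079162598) [490.1 134.2 360. ]
red [436. 282.] 1260 top z 361.3 top disc ctr ((590.1234130859375, 131.78709411621094), 8.498272895812988) [589.9 126.9 360. ]
red [ 21. 293.] 598 top z 394.3 top disc ctr ((468.6361999511719, 157.49343872070312), 3.9143970012664795) [468.1 157.  392.5]
red [620. 319.] 1289 top z 400.2 top disc ctr ((610.8496704101562, 139.83419799804688), 9.10545539855957) [613.9 140.7 398. ]
red [  5. 352.] 198 top z 398.9 top disc ctr ((473.6274719238281, 147.80203247070312), 9.143160820007324) [468.5 147.5 397.3]
red [173. 366.] 547 top z 378.2 top disc ctr ((493.45538330078125, 120.52127075195312), 11.414982795715332) [494.  121.1 376.4]
red [451. 362.] 572 top z 378.0 top disc ctr ((584.4234619140625, 117.25328063964844), 8.694290161132812) [584.7 117.4 376.1]
green [182. 147.] 1529 top z 101.7 top disc ctr ((395.7119445800781, 164.35281372070312), 22.708782196044922) [396.1 164.7 100.2]
green [337. 227.] 1281 top z 111.5 top disc ctr ((563.6069946289062, 59.94938659667969), 22.367055892944336) [563.6  60.8 109.9]
2.7417
```

View pics/w.png

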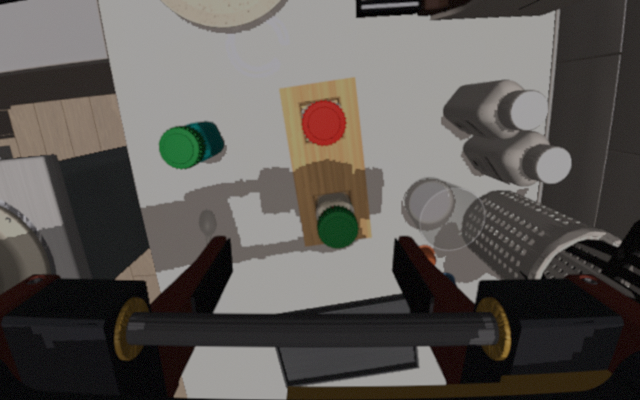

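The wrist view shows the red cap at (323,123), the green cap at (337,227) and the turquoise look-alike well apart at (182,147). The positions agree with the scene camera within 2 mm. I grip the red cap and start feeling.

```bash
cat > turn.py <<'E'
from h import *
def rd(n=3):
    M=[]
    for _ in range(n):
        s=robot.get_state(); M.append([s["moment"][2],s["tau"][5],*s["contact_force"]]); robot.dwell(.01)
    return np.mean(M,0)
def grip(x,y,yaw,f=45):
    robot.movep([x,y,150],q(yaw)); print("hit",robot.move_linear([x,y,98.5],q(yaw),vel=80,until_force=12))
    robot.set_gripper(40,f); s=robot.get_state(); print("gap",s["finger_gap"],s["finger_force"],"t",s["time_s"],s["tcp_pos"])
def step(d):
    j=np.array(robot.get_state()["joint_positions"]) if not hasattr(step,"j") else step.j
    j=j.copy(); j[5]+=d; robot.move_joints(list(j)); step.j=j
    r=rd(); print(round(j[5],3),r.round(3),round(robot.get_state()["time_s"],2)); return r
E
python3 - <<'E'
from turn import *
grip(554.7,179,2.25); print(rd())
for _ in range(3): step(.08)
E
```

```text
hit False
gap 40.11495024674408 0.0 t 5.075 [554.68487007 178.9701246   98.45777157]
[ 1.52127193e-02 -7.14925207e-06  5.04635036e-02  2.60522103e-01
 -5.74905645e-01]
-0.345 [-0.019  0.248 -0.156 -0.064  0.082] 5.38
-0.265 [ 0.01   0.231  0.234 -0.071 -0.04 ] 5.65
-0.185 [-0.018  0.225 -0.016  0.053  0.403] 5.92
```

Run:
```python
from h import *
d=save("scene","d.png",(200,130,360,290),3); e=get_image("wrist")
a=cv2.imread("pics/d.png"); b=cv2.resize(e["image"][:,:,::-1],(480,300)); cv2.imwrite("pics/d2.png",np.hstack([a[:480],np.vstack([b[:, :],np.zeros((180,480,3),np.uint8)])])[:, :800])
print(robot.get_state()["finger_gap"],robot.get_state()["finger_force"])
```

```text
39.954530981342586 0.0
```

View pics/d2.png

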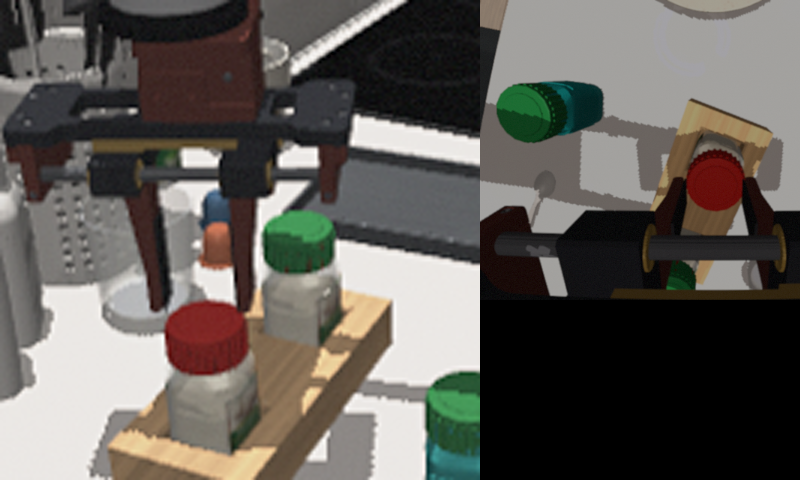

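The fingers are not on the cap. They stand behind it in the scene view, with tips at about (253,232) and (282,233). I measure where the fingertips really are.

Run:
```python
from h import *
d=get_image("scene");W=cloud(d);im=d["image"].astype(int)
for u,v in((252,231),(252,225),(251,215),(281,231),(281,225),(281,215),(242,189),(285,188)): print(u,v,im[v,u],W[v,u].round(1))
from m import caps; caps(W,d["image"])
s=robot.get_state();print(s["tcp_pos"],s["tool_rot"],np.round(s["joint_positions"],3),s["contact_force"],s["time_s"])
# tcp in image
R=np.array(d["rvec"],float)
for p in([554.7,179,98.5],[554.7,179,87]):
  print(cv2.projectPoints(np.array([p],float),R,np.array(d["tvec"],float),np.array(d["camera_matrix"]),np.array([d["k1"],0,0,0.]))[0])
```

```text
252 231 [60 36 33] [570.7 198.5 128.9]
252 225 [62 39 36] [568.9 198.7 141.4]
251 215 [59 36 32] [569.  198.  160.5]
281 231 [60 38 36] [526.2 176.9 129. ]
281 225 [63 41 38] [524.1 178.5 142.4]
281 215 [60 38 36] [524.7 175.4 159.9]
242 189 [30 30 34] [563.1 218.6 219.2]
285 188 [31 32 32] [502.7 190.2 221.2]
red [268. 242.] 548 top z 112.7 top disc ctr ((552.866943359375, 179.6109619140625), 22.513946533203125) [551.7 181.1 111.3]
green [299. 210.] 376 top z 112.9 top disc ctr ((562.4152221679688, 59.061302185058594), 23.319778442382812) [560.6  61.4 111.5]
green [356. 268.] 657 top z 102.8 top disc ctr ((393.3809509277344, 164.9482421875), 22.337310791015625) [392.8 166.6 101.5]
[554.67303946 179.00235681  98.47623237] [-1.69481837e-05  5.35230064e-01  8.44706326e-01 -2.79423062e-05] [ 0.254  0.048  1.453 -0.     1.641 -0.187] [-0.0570587  -0.22237399  0.32033322] 6.075
[[[267.89678232 242.42321334]]]
[[[268.45447701 247.83899956]]]
```

```bash
cat > tip.py <<'E'
from h import *
def tips():
    for n in("scene","side"):
        d=get_image(n);W=cloud(d);hsv=cv2.cvtColor(d["image"],cv2.COLOR_RGB2HSV).astype(int)
        x,y,z=[W[...,i] for i in range(3)]
        t=robot.get_state()["tcp_pos"]
        m=(np.hypot(x-t[0],y-t[1])<65)&(z>80)&(z<165)&(hsv[...,2]<75)
        nl,l,st,c=cv2.connectedComponentsWithStats(m.astype(np.uint8))
        for i in range(1,nl):
            if st[i,4]>40: print(n,c[i].round(),st[i,4],"zmin",np.sort(z[l==i])[:4].round(1),"xy",x[l==i].mean().round(1),y[l==i].mean().round(1))
E
python3 - <<'E'
from tip import *
tips()
robot.set_gripper(88); print(robot.get_state()["finger_gap"]); tips()
print(robot.get_state()["tcp_pos"],robot.get_state()["time_s"])
E
```

```text
scene [252. 222.] 153 zmin [125.1 125.4 126.6 127. ] xy 570.4 195.5
scene [281. 222.] 118 zmin [124.2 125.1 125.2 125.3] xy 525.7 176.9
side [248. 215.] 133 zmin [123.6 125.4 125.4 125.8] xy 572.1 195.0
side [275. 215.] 95 zmin [125.8 126.3 128.9 129.8] xy 526.6 178.4
87.9919216892019
scene [238. 221.] 168 zmin [125.4 126.1 126.5 126.9] xy 592.3 204.9
scene [295. 222.] 126 zmin [125.3 125.6 126.  126. ] xy 504.2 166.0
side [234. 215.] 152 zmin [122.1 122.5 124.1 124.6] xy 594.0 204.5
side [289. 215.] 121 zmin [125.  125.8 127.1 127.2] xy 505.8 166.0
[554.69463661 178.9740864   98.48824886] 7.15
```

Both cameras put the fingertips at about z = 123–125 mm, where the stated tool geometry gives 87.5. In x and y they are fine. So the real tips sit about 36 mm higher than claimed. I descend with a force guard and check the tips against the cap in the same camera.

Run:
```python
from tip import *
p=robot.get_state()["tcp_pos"]
print(robot.move_linear([554.7,179,66],q(2.01),vel=60,until_force=8)); s=robot.get_state();print(s["tcp_pos"],s["contact_force"],s["time_s"])
tips()
save("scene","e.png",(210,170,350,300),4)
```

```text
False
[554.70972236 179.01750963  65.9787242 ] [ 0.17968071 -0.22724101 -0.44613506] 7.8417
scene [239. 228.] 322 zmin [92.9 93.1 93.6 94.9] xy 593.0 205.5
scene [296. 230.] 237 zmin [91.6 92.7 93.5 93.7] xy 503.2 166.2
side [234. 221.] 281 zmin [91.4 92.  92.7 93.7] xy 594.9 205.9
side [290. 222.] 232 zmin [93.5 93.7 94.1 95.4] xy 504.3 167.0
```

View pics/e.png

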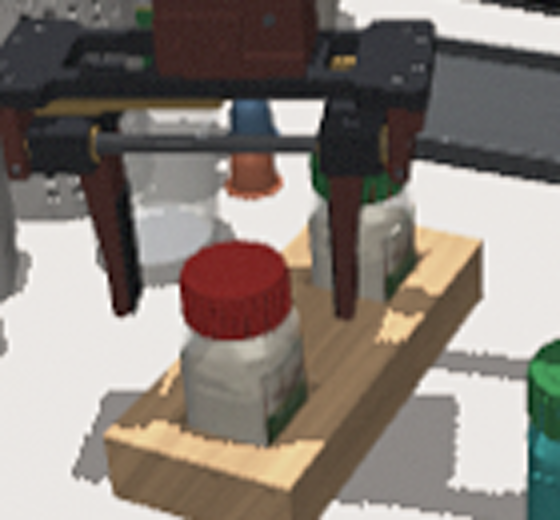

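The tips now stand around the cap at about z = 90 mm, clear of the shoulder at 84.5. I close and feel.

Run:
```python
from turn import *
robot.set_gripper(40,45); s=robot.get_state(); print("gap",s["finger_gap"],s["finger_force"],s["time_s"]); print(rd(5).round(3))
for _ in range(4): step(.08)
s=robot.get_state(); print("gap",s["finger_gap"],s["finger_force"])
```

```text
gap 45.62133617216837 44.984981417655945 8.725
[0.    0.002 0.679 0.262 0.02 ]
-0.105 [ 0.008  0.242  0.416 -0.59   0.336] 9.04
-0.025 [ 0.003  0.225  0.463 -0.303  0.353] 9.32
0.055 [ 0.004  0.218  1.139 -0.302  0.191] 9.59
0.135 [-0.022  0.217  0.936 -0.042 -0.338] 9.87
gap 45.56454326256411 44.986900091171265
```

```bash
cat >> turn.py <<'E'
def feel(n,d=.08,thr=.1,fin=.30):
    for _ in range(n):
        r=step(d)
        if abs(r[0])>thr:
            r2=step(fin/2)
            if abs(r2[0])<thr: print("not confirmed"); return
            step(fin/2); print("snug"); return
    print("no onset")
E
python3 - <<'E'
from turn import *
feel(28)
s=robot.get_state(); print("gap",s["finger_gap"],s["finger_force"])
E
```

```text
0.211 [-0.025  0.206  1.346  0.198 -0.434] 10.14
0.291 [ 0.     0.221  1.805  0.166 -0.225] 10.42
0.371 [ 0.034  0.228  2.28   0.69  -0.625] 10.69
0.451 [ 0.013  0.234  2.963  0.765 -0.586] 10.97
0.531 [ 0.029  0.239  2.877  1.175 -1.128] 11.24
0.611 [-0.028  0.241  3.384  1.331 -0.335] 11.52
0.691 [ 0.009  0.24   4.079  1.306 -0.348] 11.79
0.771 [-0.006  0.238  4.306  1.145  0.328] 12.07
0.851 [0.018 0.236 4.229 1.574 0.772] 12.34
0.931 [0.005 0.234 4.305 1.123 1.117] 12.62
1.011 [0.009 0.232 4.525 1.862 1.337] 12.89
1.091 [-2.000e-03  2.040e-01  4.928e+00  1.601e+00  1.509e+00] 13.17
1.171 [0.007 0.154 5.39  1.448 1.799] 13.44
1.251 [0.015 0.147 4.883 2.198 1.988] 13.72
1.331 [-0.014  0.135  4.559  1.924  2.189] 13.99
1.411 [-1.000e-03  1.200e-01  4.202e+00  1.175e+00  1.714e+00] 14.27
1.491 [-0.034  0.121  4.936  1.796  1.995] 14.54
1.571 [-0.009  0.167  4.626  0.714  1.716] 14.82
1.651 [ 0.115  0.253  5.649 -1.025  2.268] 15.09
1.801 [ 0.182  0.41   6.804 -0.926  2.205] 15.38
1.951 [ 0.218  0.423  6.11  -2.015  1.943] 15.68
snug
gap 45.556546930181945 44.98360633850098
```

Onset was at about q6 = 1.6, and the torque had levelled off by about 1.8. Allowing for wind-up and pocket play, the stiff turn so far is 0.15–0.38 rad. I add 0.11, which stays inside the window at both extremes.

Run:
```python
from turn import *
step(.055);step(.055); print(rd(8).round(3))
robot.set_gripper(88); print(rd(8).round(3))
robot.move_linear([554.7,179,135],vel=150)
# green
x,y,yaw=563.2,60,2.1
robot.movep([x,y,135],q(yaw)); print(robot.move_linear([x,y,65.5],q(yaw),vel=80,until_force=10))
s=robot.get_state();print(s["tcp_pos"],np.round(s["joint_positions"],3),s["time_s"])
from tip import tips; tips()
robot.set_gripper(40,45); s=robot.get_state(); print("gap",s["finger_gap"],s["finger_force"],s["time_s"]); print(rd(5).round(3))
```

```text
2.003 [0.222 0.325 5.229 1.064 0.844] 15.95
2.058 [0.232 0.331 5.22  0.73  0.205] 16.23
[0.224 0.261 5.725 0.614 0.823]
[ 0.003 -0.001  0.116 -0.185  0.281]
False
[563.63309206  59.99954297  66.24835279] [ 0.046  0.015  1.544 -0.     1.581 -0.483] 20.9667
scene [324. 197.] 187 zmin [92.7 93.2 95.  95. ] xy 513.7 43.0
scene [273. 199.] 200 zmin [92.4 94.1 94.4 95.1] xy 598.9 92.6
scene [299. 214.] 184 zmin [86.8 87.9 88.3 88.6] xy 554.3 72.3
side [270. 199.] 158 zmin [90.1 92.2 93.4 93.8] xy 600.5 92.3
side [319. 201.] 152 zmin [88.1 89.1 89.2 90.2] xy 515.5 45.2
side [297. 216.] 106 zmin [87.1 88.5 89.  89.4] xy 551.4 72.4
gap 45.64243346011231 44.99481439590454 21.8
[ 0.021  0.004  0.754  1.058 -0.343]
```

Run:
```python
from turn import *
feel(30)
print(rd(8).round(3)); s=robot.get_state(); print("gap",s["finger_gap"],s["finger_force"])
```

```text
-0.403 [ 0.015  0.242  0.256 -0.223 -0.052] 22.12
-0.323 [-0.014  0.225  0.324 -0.066 -0.77 ] 22.39
-0.243 [-0.005  0.222  0.794 -0.034 -0.203] 22.67
-0.163 [-0.026  0.226  1.65   0.12  -0.813] 22.94
-0.083 [ 0.015  0.237  2.062  0.423 -1.611] 23.22
-0.003 [ 0.038  0.248  3.247  0.848 -1.95 ] 23.49
0.077 [ 0.01   0.254  3.529  1.04  -1.759] 23.77
0.157 [ 0.034  0.253  4.8    1.485 -1.268] 24.04
0.237 [ 0.038  0.189  5.07   1.547 -1.175] 24.32
0.317 [ 0.074  0.229  5.441  0.206 -2.582] 24.59
0.397 [ 0.137  0.284  7.349  0.478 -1.926] 24.87
0.547 [ 0.222  0.427  8.324 -0.661 -1.543] 25.16
0.697 [ 0.224  0.432  8.409 -1.402 -2.768] 25.45
snug
[ 0.212  0.27   8.823 -0.998 -2.268]
gap 45.423691839438845 45.016695857048035
```

Run:
```python
from turn import *
step(.07); print(rd(8).round(3))
robot.set_gripper(88)
x,y=564,60; yw=.07
robot.move_linear([x,y,120],vel=200); robot.movep([x,y,120],q(yw)); robot.move_linear([x,y,65.5],vel=100,until_force=10)
robot.set_gripper(40,35); s=robot.get_state(); print("gap",s["finger_gap"],s["finger_force"],s["time_s"],s["tcp_pos"],rd())
robot.move_linear([x,y,130],vel=80); print(rd(), robot.get_state()["time_s"])
robot.move_linear([615.3,-174.3,130],q(.105),vel=150)
s=robot.get_state(); print("gap",s["finger_gap"],s["time_s"])
save("scene","f.png",(225,90,425,290),3)
```

```text
0.764 [ 0.236  0.35   5.424  0.36  -2.275] 25.79
[ 0.213  0.264  5.515  0.365 -2.153]
gap 45.58044747134032 34.99127984046936 29.275 [564.28469903  59.38613758  65.80046917] [ 0.02485796  0.03445858  0.83038936 -2.89155663  1.62900096]
[ 6.75727592e-04  4.01551677e-05  1.75441128e-02  7.08292859e-01
 -2.91390636e+00] 30.2833
gap 45.983201011247175 32.0333
```

View pics/f.png

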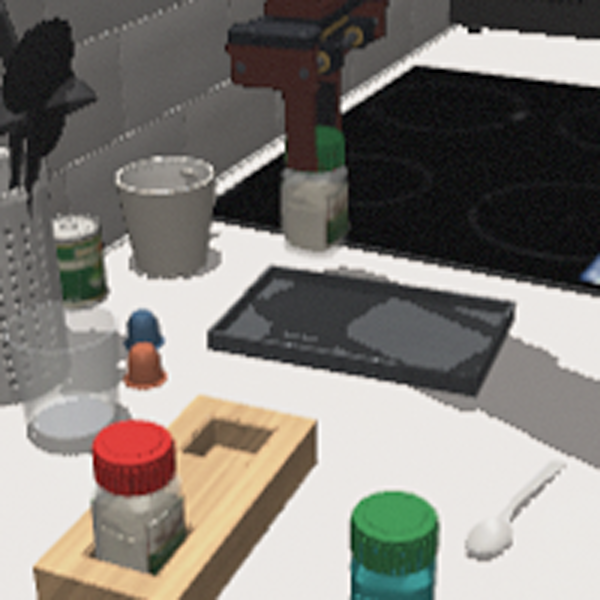

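The green jar hangs upright from the gripper above the tray, and the red jar is untouched in the block. I place the green jar, then fetch the red one.

Run:
```python
from turn import *
def place(x,y):
    robot.move_linear([x,y,70],vel=120); print("contact",robot.move_linear([x,y,56],vel=25,until_force=5),robot.get_state()["tcp_pos"])
    robot.set_gripper(88); robot.move_linear([x,y,130],vel=120)
place(615.3,-174.3)
x,y=555.7,179
robot.movep([x,y,130],q(.07)); robot.move_linear([x,y,65.5],vel=100,until_force=10)
robot.set_gripper(40,35); s=robot.get_state(); print("gap",s["finger_gap"],s["finger_force"],s["time_s"],s["tcp_pos"],rd())
robot.move_linear([x,y,130],vel=80); print(rd())
robot.move_linear([525.7,-183.7,130],q(.105),vel=180); print("gap",robot.get_state()["finger_gap"])
place(525.7,-183.7)
robot.move_linear([525.7,-183.7,180],vel=200)
print(robot.get_state()["time_s"])
d=save("scene","g.png",(225,90,425,290),3); W=cloud(d)
from m import caps; caps(W,d["image"])
```

```text
contact True [ 615.94743718 -174.54666789   59.63789833]
gap 45.75407827854817 34.99378681182861 37.6167 [555.86734889 178.63842713  65.6334641 ] [ 0.01767446  0.02548658  0.72326949 -1.69067991  1.07037965]
[ 1.68088548e-02  2.54893177e-05  1.16359432e-01  2.20387685e-01
 -2.15016604e+00]
gap 45.91027232202516
contact True [ 526.29627212 -183.91801242   59.4879659 ]
43.875
red [364. 170.] 291 top z 107.4 top disc ctr ((524.625244140625, -181.94491577148438), 23.659774780273438) [ 523.4 -181.5  106. ]
green [329. 165.] 242 top z 107.1 top disc ctr ((612.451416015625, -177.0667724609375), 24.778915405273438) [ 612.8 -173.4  105.8]
green [356. 267.] 661 top z 102.8 top disc ctr ((393.46356201171875, 164.25738525390625), 22.55243492126465) [392.7 166.4 101.5]
```

View pics/g.png

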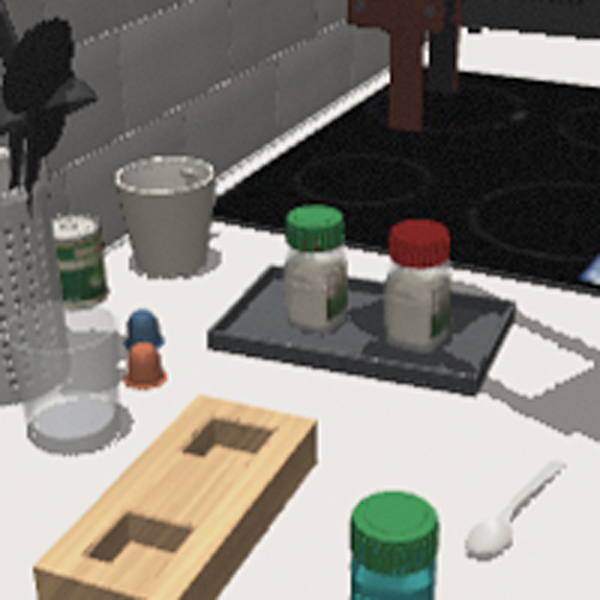

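Both jars stand upright in the tray, green at (316,270) and red at (418,285) in the crop. Their cap tops read about 107 mm (expected 103, and this camera reads about 3.7 mm high). The glass and the turquoise jar have not moved, and the gripper is clear.

```bash
python3 -c "
from h import *
print(hand_in())"
```

```text
the job is handed in; nothing more can be done
None
```

I tightened both caps by feel (an estimated 0.2–0.5 rad of stiff turning each), stood both jars upright in the tray with the glass undisturbed, and handed the job in at about 44 s; the station returned no verdict.

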